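# Clear the pile into its rests

### The arm

A 6-joint arm with a two-finger parallel gripper is mounted at the origin on a cart in front of the work surface, level with it; the furniture and walls round the work are solid. World frame = base frame: x ahead of the robot, y to its left, z up, the work surface at z = 0. Lengths are in mm, angles in rad, forces in N, time in s.
With the tool pointing down it reaches from about 300 to 775 mm from the base axis. Payload 14.6 kg.
Tool frame: the origin (TCP) lies on the centre line of the jaws, within the pads' length; the fingertips stand 19 mm ahead of it and the grasp point (between the pads) is the TCP (bot.tip_reach is the distance from the TCP to the fingertips, in mm); y points along the fingers, x is the direction in which the jaws open and shut, and the axes are right-handed (so a half turn about y gives the same grasp; the last joint's range is limited). The gripper opens to 85 mm and grips with 20 to 120 N. Pads are 22 mm wide; open, the fingers measure 114 mm over their backs; the gripper's body (76 mm by 85 mm) begins 54 mm behind the grasp point. The pads swing forward as they close: fully open they stand 13 mm farther back than shut.
Start: joints at [-1.18, 0.3, 1.521, -0, 1.321, -0.067], TCP at [243.079, -493.358, 250.281] pointing down, gripper open.
Joint ranges: [-3.03, 3.03], [-0.79, 2.21], [0.23, 2.52], [-1.04, 4.18], [0, 3.07], [-2.55, 2.55]. Speed limits (rad/s): [2.22, 2.22, 2.57, 3.14, 3.14, 3.14].

### API

Orientations are given as a unit quaternion [w, x, y, z].
In Python, from rig import bot gives the robot as it stands. Calls block until the motion is done:
- bot.move_to(position, orientation): joint-space move of the TCP to a pose.
- bot.servo_line(position, attitude=None, speed=150, until_force=None): straight line of the TCP; attitude=None keeps the orientation; speed is the mean speed in mm/s. With until_force (N) it stops when the force on the tool has changed by that much, and returns True; else False.
- bot.move_joints(angles): joint-space move.
- bot.move_gripper(opening, grip_force=None): finger opening in mm; grip_force is the grip in N (None keeps the last); returns when the fingers have stopped.
- bot.dwell(seconds).
- bot.ik(position, orientation): joint angles nearest the present ones, or None.
- bot.read_state(): the state.
- bot.read_camera(name): name is "scene" or "top"; returns a dict with "image" (480x640x3 uint8, blue, green, red), "depth" (480x640 float32, mm along the optical axis (not along the pixel's ray), 0 where there is no reading), "fovy" (degrees; the focal length in pixels is half the picture's height over the tangent of half this angle, whatever the lens; pixels are square), "cx", "cy" (the principal point, pixels), "eye" and "attitude" of the camera in the world. Camera axes: x right, y down, z forward; pixel columns grow to the right and rows downward; lengths in mm; the calibration is good to about 2 mm. A picture is of the moment at which its call begins.
A pose or a line that the arm cannot do raises bot.MotionError and nothing moves.
- bot.finish_job(): hands the job in, once; it reports no verdict.
The state is a dict: "clock": time; "joint_positions": joint angles; "qvel": joint speeds; "effort": joint torques, N m; "ee_pos": TCP position; "tool_rot": TCP orientation; "ft_force": force on the tool from outside, world axes, zero at the start; "moment": the same for the moment, N m; "grip_width": finger opening in mm.
Only numpy, scipy, OpenCV 4.12 (cv2) and the standard library are available. Lean on these libraries where they do the work, as an engineer would, in place of code of your own. Each camera call takes 0.05 s, during which the arm holds its last target.

### The job

A folded loupe, a brass dapping cube, a round parts tin and a steel bench block are piled on one another on the bench. Take the pile apart from the top down and put each piece the same way up into the light wooden rest whose recess is made for it (loupe: small oblong; cube: small square; tin: round; steel block: large square), seating each one flat on the floor of its recess and letting it go before you lift the next. Set them down rather than drop them, and do not push the solder spool or the smaller tin, which stand close by, out of place.

Things in the scene. Friction and masses are not known exactly. Their poses are not given: they have to be found in the camera images.
- folded_loupe: Folded pocket loupe, black and white metal, 23 mm (x) by 31 mm (y), 14 mm high, rounded ends; starts on top of the cube. Grasp it across its 23 mm (its x). Origin: centre of its underside; z up. Goes into the oblong rest.
- cube: Brass dapping cube with round hollows, 38 mm on every edge, about 0.42 kg; second from the top, standing on the tin. Origin: centre of its underside; x and y square to its sides; z up. Goes into the small square rest.
- parts_tin: Round pale aluminium parts tin with a lid, 46 to 50 mm across, 19 mm high, about 0.03 kg; under the cube, on the steel block. Its lid does not come off. Origin: centre of its underside; z up. Goes into the round rest.
- steel_block: Polished steel bench block, 62 by 62 mm, 18 mm high, about 0.58 kg; the bottom of the pile, flat on the bench. Origin: centre of its underside; x and y square to its sides; z up. Goes into the large square rest.
- loupe_rest: Light wooden rest for the loupe, 52 mm (x) by 62 mm (y) outside, recess 36 mm (x) by 46 mm (y). The rests are fixed, 11 mm high, with a recess 5 mm deep whose grey felt floor is 6 mm above the bench. Origin: centre of the underside, on the bench, under the middle of the recess; z up. 
- cube_rest: Light wooden rest for the cube, 68 by 68 mm outside, square recess 52 by 52 mm, sides along its x and y. The rests are fixed, 11 mm high, with a recess 5 mm deep whose grey felt floor is 6 mm above the bench. Origin: centre of the underside, on the bench, under the middle of the recess; z up. 
- tin_rest: Light wooden rest for the parts tin, 80 by 80 mm outside, round recess 64 mm across. The rests are fixed, 11 mm high, with a recess 5 mm deep whose grey felt floor is 6 mm above the bench. Origin: centre of the underside, on the bench, under the middle of the recess; z up. 
- block_rest: Light wooden rest for the steel block, 92 by 92 mm outside, square recess 76 by 76 mm, sides along its x and y. The rests are fixed, 11 mm high, with a recess 5 mm deep whose grey felt floor is 6 mm above the bench. Origin: centre of the underside, on the bench, under the middle of the recess; z up. 
- spool: Solder spool standing on its flange, 47 mm across, 24 mm high, loose; a bystander, leave it where it is. Origin: centre of its underside.
- small_tin: Smaller round tin, 40 mm across, 19 mm high, loose and light, alone on the bench; a bystander, leave it where it is. Origin: centre of its underside.
Mind the look-alikes: they are no part of the job. What is shaped like the tin_rest but green or red is not meant.

How it is judged:
By the outcome, as a careful person would: the job done as asked, in the order asked, and still so for the second after the job is handed in, with the robot touching nothing.
It also fails if it takes over 115 s, if anything falls off the work surface, if the arm or the gripper's body presses on something with over 40 N, if the wrist force passes 120 N, or if a joint passes its speed limit or range.

## Working session

There is one attempt and no reset: what is moved stays moved. The work goes in short steps, each a Python script; the robot and the scene stay as the last script left them, time stands still between calls to the robot, and variables do not carry over. Pictures are saved under pics/ and viewed, and the job is handed in when it is done.

```bash
ls; mkdir -p pics; python3 - <<'E'
from rig import bot
import cv2,numpy as np,pickle
for n in("scene","top"):
    c=bot.read_camera(n); cv2.imwrite(f"pics/{n}0.png",c["image"]); pickle.dump(c,open(f"{n}0.pkl","wb"))
    print(n,c["fovy"],c["cx"],c["cy"],c["eye"],c["attitude"],c["depth"].min(),c["depth"].max())
print(bot.read_state(),bot.tip_reach)
E
```

```text
pics
scene 46.80253082204341 313.196077836726 238.21109951754977 [123.65858392 792.28307182 779.16118429] [ 0.11295794 -0.24178708  0.85970644 -0.43552766] 0.0 2474.989
top 52.06953314644318 313.97212405069666 250.10199440740527 [ 400.32200162  -18.45982947 1277.05875039] [ 0.06160396 -0.70284871  0.70566226 -0.06518763] 0.0 2413.1377
{'clock': 0.1, 'joint_positions': array([-1.17957951e+00,  3.00387564e-01,  1.52151973e+00, -2.21121560e-05,
        1.32072162e+00, -6.66096278e-02]), 'qvel': array([-2.06860613e-04, -1.47342295e-03, -1.65191951e-03, -5.33682647e-05,
       -5.18908256e-04,  8.33223340e-04]), 'effort': array([ 2.16140838e-04, -5.44376850e+01, -3.62371480e+01, -7.75023796e-05,
        3.04362009e-03, -1.25640699e-05]), 'ee_pos': array([ 243.01312706, -493.18278566,  249.79308862]), 'tool_rot': array([ 0.600625  , -0.6002097 ,  0.37379742, -0.37319354]), 'ft_force': array([-0.405052  ,  0.28999751,  0.40496901]), 'moment': array([ 0.01168962,  0.01083653, -0.0186201 ]), 'grip_width': 85.26637104740432} 19.0
```

View pics/scene0.png

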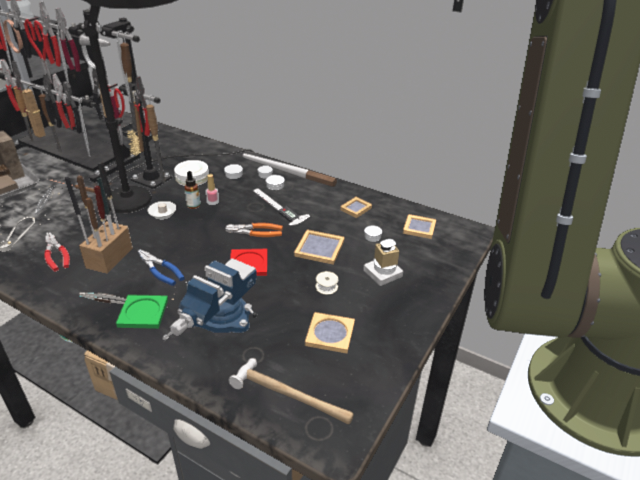

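View pics/top0.png

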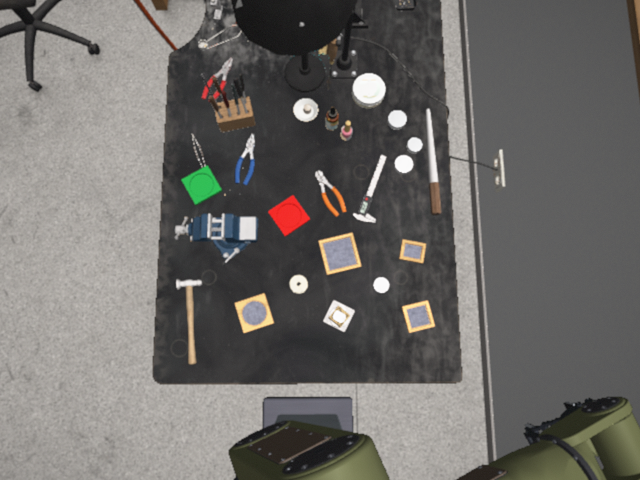

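The top view shows the pile at (339,317), with the spool at (298,284) and the small tin at (381,285) as bystanders. Things that could be mistaken for the targets:
- **Rests:** the light wooden ones are round (254,313), large (340,253), oblong (413,251) and small square (419,317). The green (201,184) and red (289,215) look-alikes are rejected.
- **Tins:** the far ones at (397,119), (415,145) and (404,163), and the small tin, are not part of the pile.

Next I'll check close crops.

```bash
cat > h.py <<'E'
import numpy as np,cv2,pickle
from scipy.spatial.transform import Rotation as R
def rot(c): q=c["attitude"]; return R.from_quat([q[1],q[2],q[3],q[0]])
def foc(c): return 240/np.tan(np.radians(c["fovy"])/2)
def cloud(c):
    f=foc(c); v,u=np.mgrid[:480,:640]; d=c["depth"].astype(float)
    p=np.stack([(u-c["cx"])/f*d,(v-c["cy"])/f*d,d],-1)
    w=rot(c).apply(p.reshape(-1,3)).reshape(480,640,3)+c["eye"]; w[d==0]=np.nan
    return w
def px2z(c,uv,z):
    f=foc(c); uv=np.atleast_2d(np.array(uv,float))
    r=rot(c).apply(np.c_[(uv[:,0]-c["cx"])/f,(uv[:,1]-c["cy"])/f,np.ones(len(uv))])
    return c["eye"]+r*((z-c["eye"][2])/r[:,2])[:,None]
def proj(c,p):
    q=rot(c).inv().apply(np.atleast_2d(p)-c["eye"]); f=foc(c)
    return np.c_[q[:,0]/q[:,2]*f+c["cx"],q[:,1]/q[:,2]*f+c["cy"]]
def crop(c,x0,y0,w,h,s,fn):
    cv2.imwrite(fn,cv2.resize(c["image"][y0:y0+h,x0:x0+w],None,fx=s,fy=s,interpolation=cv2.INTER_CUBIC))
E
python3 - <<'E'
from h import *
t=pickle.load(open("top0.pkl","rb"));s=pickle.load(open("scene0.pkl","rb"))
crop(t,310,260,90,75,8,"pics/tc.png");crop(s,350,210,90,80,8,"pics/sc.png")
crop(t,225,225,220,120,3.6,"pics/tall.png")
for n,c,(u,v) in(("t",t,(330,340)),("t",t,(450,200)),("t",t,(270,270)),("t",t,(339,317)),("s",s,(330,290)),("s",s,(280,280)),("s",s,(360,300)),("s",s,(388,245))):
    print(n,u,v,cloud(c)[v,u])
E
```

```text
t 330 340 [398.30974996 -65.54148833  -3.0462288 ]
t 450 200 [ 767.58349453 -392.24360292    1.57900701]
t 270 270 [579.84911827  90.23683914  -2.46074671]
t 339 317 [452.60691696 -84.27462264  89.56425434]
s 330 290 [526.05417341  28.57842317   7.52798301]
s 280 280 [635.9530061   50.95749876   0.92872972]
s 360 300 [463.1304453   13.59135392  -1.53379323]
s 388 245 [450.8414221  -76.39519444  87.87765384]
```

View pics/tc.png

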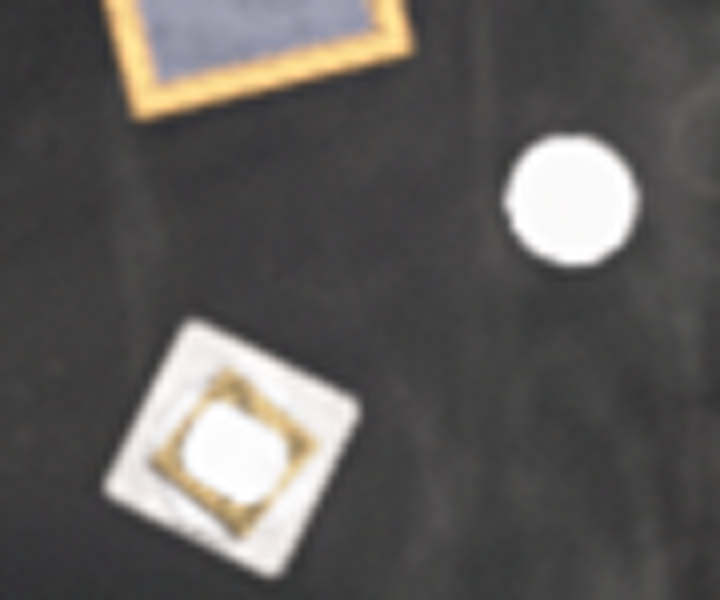

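View pics/sc.png

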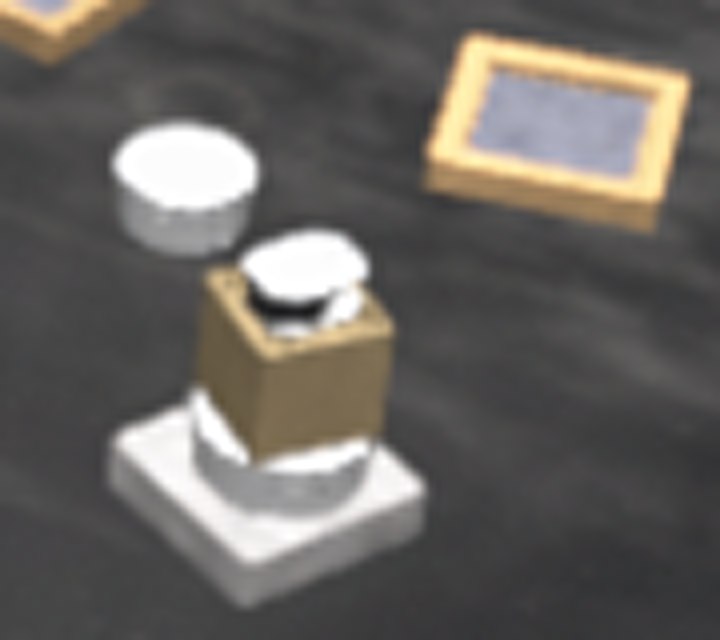

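View pics/tall.png

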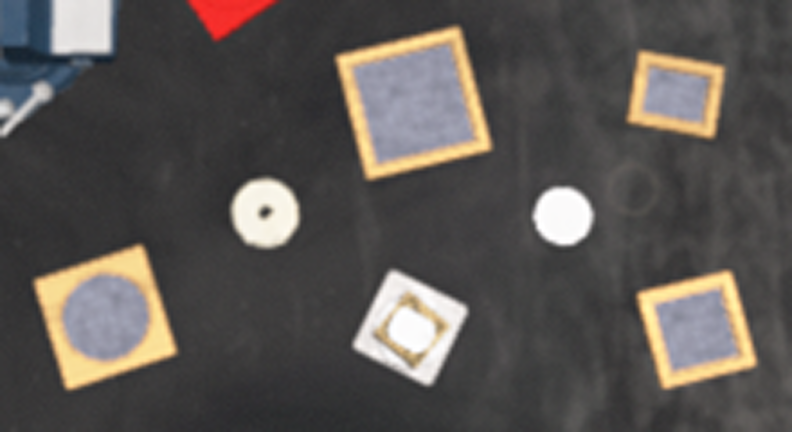

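```bash
cat > fit.py <<'E'
from h import *
def rect_fit(c,mask,z,ox,oy,S):
    cs,_=cv2.findContours(mask,cv2.RETR_EXTERNAL,cv2.CHAIN_APPROX_NONE); k=max(cs,key=cv2.contourArea)
    uv=(k[:,0,:]+.5)/S-.5+[ox,oy]
    w=px2z(c,uv,z)[:,:2]
    # 
    return w,cv2.minAreaRect(w.astype(np.float32))
def up(c,x0,y0,w,h,S): return cv2.resize(c["image"][y0:y0+h,x0:x0+w],None,fx=S,fy=S,interpolation=cv2.INTER_CUBIC)
def wood(im):
    h=cv2.cvtColor(im,cv2.COLOR_BGR2HSV); return cv2.inRange(h,(8,70,120),(30,255,255))
E
python3 - <<'E'
from fit import *
t=pickle.load(open("top0.pkl","rb"));s=pickle.load(open("scene0.pkl","rb"))
S=8
for n,(cu,cv_,r),(su,sv,sr) in (("block_rest",(340,253,28),(320,247,32)),("loupe_rest",(413,251,20),(356,207,22)),("cube_rest",(419,317,24),(420,227,24)),("tin_rest",(254,313,28),(331,332,32))):
    im=up(t,cu-r,cv_-r,2*r,2*r,S); m=wood(im)
    m=cv2.morphologyEx(m,cv2.MORPH_CLOSE,np.ones((5,5)))
    w,rc=rect_fit(t,m,11,cu-r,cv_-r,S); 
    print(n,[np.round(x,1) for x in rc])
    # floor (recess) centroid
    g=cv2.cvtColor(im,cv2.COLOR_BGR2HSV); gm=cv2.inRange(im,(110,80,80),(200,150,150))
    gm=cv2.morphologyEx(gm,cv2.MORPH_OPEN,np.ones((9,9)))
    w,rc=rect_fit(t,gm,6,cu-r,cv_-r,S); print("   floor",[np.round(x,1) for x in rc])
u,v,r=339,317,24
im=up(t,u-r,v-r,2*r,2*r,S)
g=im.min(2); hs=cv2.cvtColor(im,cv2.COLOR_BGR2HSV)
for n,th,z in(("loupe",245,89),("block",120,18)):
    m=(g>th).astype(np.uint8)*255
    if n=="loupe": m=cv2.morphologyEx(m,cv2.MORPH_OPEN,np.ones((25,25)))
    w,rc=rect_fit(t,m,z,u-r,v-r,S); print(n,[np.round(x,1) for x in rc])
    cv2.imwrite(f"pics/m_{n}.png",m)
m=cv2.inRange(hs,(10,60,60),(35,255,255)); m=cv2.morphologyEx(m,cv2.MORPH_CLOSE,np.ones((9,9)));cv2.imwrite("pics/m_cube.png",m)
w,rc=rect_fit(t,m,75,u-r,v-r,S); print("cube",[np.round(x,1) for x in rc])
for n,(u,v) ,z in(("spool",(298,284),24),("small",(381,285),19)): 
    im=up(t,u-14,v-14,28,28,S); m=(im.min(2)>100).astype(np.uint8)*255
    w,rc=rect_fit(t,m,z,u-14,v-14,S); print(n,[np.round(x,1) for x in rc])
a=np.hstack([cv2.imread(f"pics/m_{n}.png",0) for n in("loupe","block","cube")])
cv2.imwrite("pics/masks.png",cv2.resize(a,None,fx=.6,fy=.6))
E
```

```text
block_rest [array([622.2, -91.9]), array([96.4, 96.1]), np.float64(13.7)]
   floor [array([ 636.4, -112.8]), array([50.1, 20.7]), np.float64(13.8)]
loupe_rest [array([ 627.7, -283.4]), array([66.5, 56.7]), np.float64(79.3)]
   floor [array([ 641. , -276.9]), array([13.5,  8.7]), np.float64(87.7)]
cube_rest [array([ 457.8, -291.2]), array([72.5, 73.6]), np.float64(13.4)]
   floor [array([ 468.2, -280.6]), array([11.3, 15.2]), np.float64(12.4)]
tin_rest [array([468.3, 129.5]), array([83.9, 84.1]), np.float64(18.2)]
   floor [array([448.3, 120.9]), array([13.9, 30.1]), np.float64(37.7)]
loupe [array([454.1, -83.8]), array([27.1, 21.3]), np.float64(60.4)]
block [array([459.7, -87.2]), array([64.1, 64.1]), np.float64(63.1)]
cube [array([464.6, -92.4]), array([36.3, 13.5]), np.float64(49.9)]
spool [array([540.3,  15.1]), array([50.8, 48.9]), np.float64(9.7)]
small [array([ 538.3, -197.5]), array([44. , 44.3]), np.float64(68.2)]
```

View pics/masks.png

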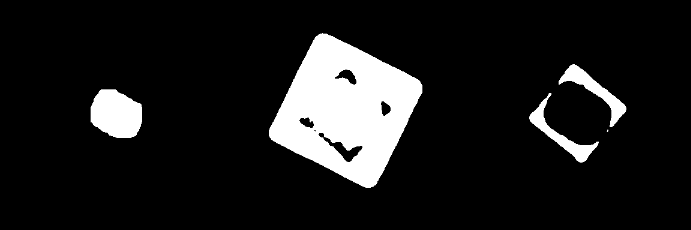

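```bash
python3 - <<'E'
from fit import *
t=pickle.load(open("top0.pkl","rb"))
S=8;u,v,r=339,317,24
im=up(t,u-r,v-r,2*r,2*r,S); hs=cv2.cvtColor(im,cv2.COLOR_BGR2HSV)
m=cv2.inRange(hs,(10,60,60),(35,255,255))
ys,xs=np.nonzero(m); w=px2z(t,np.c_[(xs+.5)/S-.5+u-r,(ys+.5)/S-.5+v-r],75)[:,:2]
rc=cv2.minAreaRect(w.astype(np.float32)); print("cube",rc)
hull=cv2.convexHull(np.c_[xs,ys].astype(np.int32)); full=np.zeros_like(m); cv2.fillPoly(full,[hull],255)
for th in (225,240,250,253):
  for k in (5,13,21):
    h=((im.min(2)>th)&(full>0)).astype(np.uint8)*255; h=cv2.morphologyEx(h,cv2.MORPH_OPEN,cv2.getStructuringElement(cv2.MORPH_ELLIPSE,(k,k)))
    n,l,st,ce=cv2.connectedComponentsWithStats(h); i=1+np.argmax(st[1:,4]); ys,xs=np.nonzero(l==i)
    w=px2z(t,np.c_[(xs+.5)/S-.5+u-r,(ys+.5)/S-.5+v-r],89)[:,:2]
    C=np.cov(w.T); e,V=np.linalg.eigh(C); a=np.degrees(np.arctan2(V[1,1],V[0,1]))%180
    print(th,k,w.mean(0).round(1),(4*np.sqrt(e)).round(1),round(a,1),cv2.minAreaRect(w.astype(np.float32)))
E
```

```text
cube ((455.47845458984375, -84.78663635253906), (36.347591400146484, 37.233489990234375), 49.99861145019531)
225 5 [454.3 -84. ] [24.8 31.1] 57.0 ((454.0906066894531, -84.04167175292969), (29.258853912353516, 22.934221267700195), 60.52230453491211)
225 13 [454.3 -84. ] [24.8 31. ] 57.0 ((454.05535888671875, -84.0242919921875), (29.243547439575195, 23.057924270629883), 60.73413848876953)
225 21 [454.3 -84. ] [24.8 31. ] 57.1 ((454.0549621582031, -84.06722259521484), (29.12384033203125, 22.925535202026367), 60.31081008911133)
240 5 [454.3 -83.9] [23.6 29.8] 57.1 ((454.0729064941406, -83.87211608886719), (27.958148956298828, 21.753231048583984), 59.52889633178711)
240 13 [454.3 -83.9] [23.6 29.8] 57.2 ((454.0901184082031, -83.88906860351562), (27.925025939941406, 21.944076538085938), 60.13258361816406)
240 21 [454.3 -83.9] [23.5 29.7] 57.3 ((454.10809326171875, -83.85638427734375), (27.850435256958008, 21.720659255981445), 60.13236999511719)
250 5 [454.5 -82.9] [22.2 26.6] 45.6 ((454.0009765625, -83.53589630126953), (25.6743221282959, 20.510272979736328), 60.84442138671875)
250 13 [454.6 -82.8] [22.1 26.1] 43.7 ((454.2057189941406, -83.50672912597656), (25.464847564697266, 20.037513732910156), 60.0469856262207)
250 21 [454.7 -82.5] [22.  25.3] 40.7 ((454.4698486328125, -82.98118591308594), (24.25425148010254, 19.914125442504883), 60.74094772338867)
253 5 [443.  -87.7] [3.3 5.2] 118.5 ((442.81658935546875, -87.91907501220703), (4.815552711486816, 3.261958360671997), 89.75668334960938)Traceback (most recent call last):
  File "<stdin>", line 12, in <module>
    return _wrapfunc(a, 'argmax', axis=axis, out=out, **kwds)
    return bound(*args, **kwds)
ValueError: attempt to get argmax of an empty sequence
```

```bash
cat >> h.py <<'E'
def down(deg):
    a=np.radians(deg); x=np.array([np.cos(a),np.sin(a),0]); y=np.array([0,0,-1.])
    q=R.from_matrix(np.c_[x,y,np.cross(x,y)]).as_quat(); return np.array([q[3],q[0],q[1],q[2]])
E
python3 - <<'E'
from h import *
from rig import bot
s=pickle.load(open("scene0.pkl","rb"))
print(proj(s,[[538.3,-197.5,19],[540.3,15.1,24],[622.2,-91.9,11],[457.8,-291.2,11],[454.2,-84,89]]).round(1))
for d in(-90,0,58.5-90,58.5+90,13.4,50,63,-27): print(d,bot.ik([455,-85,150],down(d)))
print("start jaw", R.from_quat(np.roll(bot.read_state()["tool_rot"],-1)).as_matrix()[:,0])
bot.move_to([400,-190,60],down(58.5-90))
for w in(85,68,45,28):
    bot.move_gripper(w,30)
    bot.servo_line([400,-190,34],speed=150)
    hit=bot.servo_line([400,-190,2],speed=25,until_force=4)
    st=bot.read_state(); print(w,hit,st["ee_pos"].round(2),st["ft_force"].round(1),st["grip_width"],st["clock"])
    bot.servo_line([400,-190,36],speed=150)
E
```

```text
[[372.9 230. ]
 [327.5 278. ]
 [319.5 244.1]
 [419.6 223.9]
 [388.1 242.2]]
-90 [-2.63838636e-01  2.23955980e-01  1.86999191e+00 -4.44089210e-16
  1.04764476e+00  1.30695769e+00]
0 [-2.63838636e-01  2.23955980e-01  1.86999191e+00 -4.44089210e-16
  1.04764476e+00 -2.63838636e-01]
-31.5 [-2.63838636e-01  2.23955980e-01  1.86999191e+00 -4.44089210e-16
  1.04764476e+00  2.85940079e-01]
148.5 None
13.4 [-2.63838636e-01  2.23955980e-01  1.86999191e+00 -4.44089210e-16
  1.04764476e+00 -4.97712756e-01]
50 [-2.63838636e-01  2.23955980e-01  1.86999191e+00 -4.44089210e-16
  1.04764476e+00 -1.13650326e+00]
63 [-2.63838636e-01  2.23955980e-01  1.86999191e+00 -4.44089210e-16
  1.04764476e+00 -1.36339606e+00]
-27 [-2.63838636e-01  2.23955980e-01  1.86999191e+00 -4.44089210e-16
  1.04764476e+00  2.07400262e-01]
start jaw [ 0.44200414 -0.89701241 -0.00103539]
85 True [ 399.94 -189.95    5.99] [-0.9  1.3  7.1] 85.09179908668212 3.1167
68 True [ 399.97 -189.99   11.91] [-1.2  0.   6.2] 67.9277451016469 4.9
45 True [ 400.07 -190.04   16.8 ] [-2.1  1.   9.6] 45.57260556646808 6.575
28 True [ 400.09 -190.05   18.73] [-1.6  1.2  8.3] 28.016423374059155 8.1417
```

```bash
cat > pp.py <<'E'
from h import *
from rig import bot
def say(l):
    s=bot.read_state(); print(l,"t%.1f"%s["clock"],s["ee_pos"].round(1),"F",s["ft_force"].round(1),"w %.1f"%s["grip_width"],flush=True)
def pick(xy,deg,z,wopen,force,zlift,zappr):
    q=down(deg); x,y=xy
    bot.move_gripper(wopen,force)
    bot.move_to([x,y,zappr],q)
    hit=bot.servo_line([x,y,z],speed=90,until_force=12); say(f"down hit={hit}")
    if hit: raise SystemExit("unexpected contact")
    bot.move_gripper(0,force); say("closed")
    bot.servo_line([x,y,z+15],speed=50); bot.servo_line([x,y,zlift],speed=200); say("lifted")
def carry(xy,deg,z): bot.move_to([*xy,z],down(deg)); say("over")
def place(xy,z,thr=5):
    x,y=xy
    bot.servo_line([x,y,z+6],speed=120); bot.dwell(.1)
    hit=bot.servo_line([x,y,z-2],speed=12,until_force=thr); say(f"set hit={hit}")
def pic(n):
    for k in("scene","top"):
        c=bot.read_camera(k); pickle.dump(c,open(f"{k}_{n}.pkl","wb"))
E
python3 - <<'E'
from pp import *
pick((454.2,-84),-31.5,100.5,45,40,165,135)
pic("1"); s=pickle.load(open("scene_1.pkl","rb")); crop(s,330,150,110,120,5,"pics/s1.png")
E
```

```text
down hit=False t9.9 [454.  -84.4 100.2] F [-1.  -0.1  0.6] w 45.1
closed t10.3 [454.5 -84.1 101.1] F [-1.6 -0.1  6.2] w 21.0
lifted t11.1 [454.2 -84.  165.1] F [-0.8 -0.2 -1.2] w 21.5
```

View pics/s1.png

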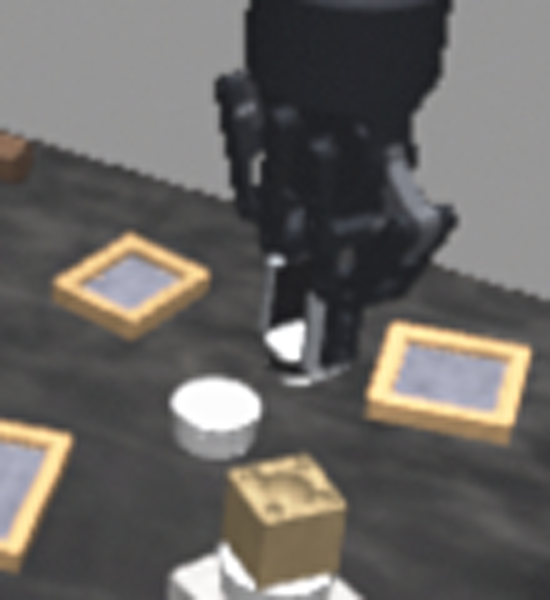

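The crop shows the loupe held level in the jaws at about (300,350), and the cube still standing on the tin. Next I'll place the loupe.

```bash
python3 - <<'E'
from pp import *
xy=(627.7,-283.4)
carry(xy,-10.7,90); place(xy,31.5)
bot.move_gripper(42,40); say("open")
bot.servo_line([*xy,110],speed=200); say("up")
pic("2"); s=pickle.load(open("scene_2.pkl","rb")); t=pickle.load(open("top_2.pkl","rb"))
crop(s,330,180,60,50,6,"pics/a.png"); crop(t,385,225,60,50,6,"pics/b.png"); crop(t,310,290,60,50,6,"pics/c.png")
cv2.imwrite("pics/s2.png",np.hstack([cv2.imread(f"pics/{k}.png") for k in "abc"])[:,:,:][:, :1080][:, ::1]) 
im=cv2.imread("pics/s2.png"); cv2.imwrite("pics/s2.png",cv2.resize(im,None,fx=.74,fy=.74))
E
```

```text
over t12.3 [ 627.6 -282.6   90.2] F [-0.1  0.3 -0.4] w 21.2
set hit=True t13.4 [ 627.7 -283.4   32.2] F [-0.4  0.3  5.2] w 21.0
open t13.8 [ 627.3 -283.2   31.3] F [-0.5  0.6  0.5] w 42.0
up t14.3 [ 627.6 -283.3  110. ] F [-0.3  0.3  0.2] w 42.0
```

View pics/s2.png

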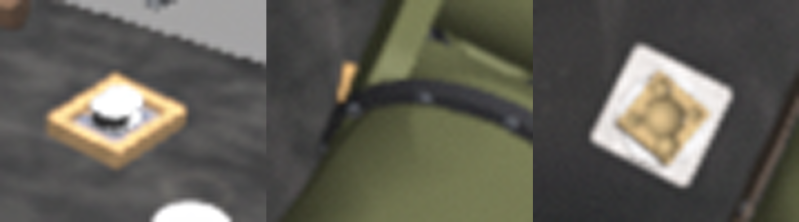

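The left panel shows the loupe lying flat in the oblong recess at about (115,105). I'll refit the bare cube from the new top view and move it.

```bash
python3 - <<'E'
from pp import *
from fit import up
t=pickle.load(open("top_2.pkl","rb")); S=8;u,v,r=339,317,17
im=up(t,u-r,v-r,2*r,2*r,S); hs=cv2.cvtColor(im,cv2.COLOR_BGR2HSV)
m=cv2.inRange(hs,(10,60,60),(35,255,255)); m=cv2.morphologyEx(m,cv2.MORPH_OPEN,np.ones((9,9)))
ys,xs=np.nonzero(m); w=px2z(t,np.c_[(xs+.5)/S-.5+u-r,(ys+.5)/S-.5+v-r],75)[:,:2]
rc=cv2.minAreaRect(w.astype(np.float32)); print("cube",rc)
(x,y),(a,b),ang=rc
assert abs(a-38)<5 and abs(b-38)<5 and np.hypot(x-455,y+85)<6
pick((x,y),ang-90,66,68,60,150,125)
carry((457.8,-291.2),13.4,110) if False else None
pic("3"); s=pickle.load(open("scene_3.pkl","rb")); crop(s,330,150,110,140,4,"pics/s3.png")
E
```

```text
cube ((455.4389343261719, -84.82706451416016), (36.31282424926758, 37.3746223449707), 50.13893127441406)
down hit=False t16.6 [455.7 -85.   66.4] F [ 0.8  0.5 -0.7] w 68.0
closed t17.0 [455.7 -84.9  66.7] F [-1.3 -0.7  6.2] w 37.1
lifted t18.0 [455.1 -84.7 149.1] F [-0.6 -0.3 -3.3] w 36.7
```

View pics/s3.png

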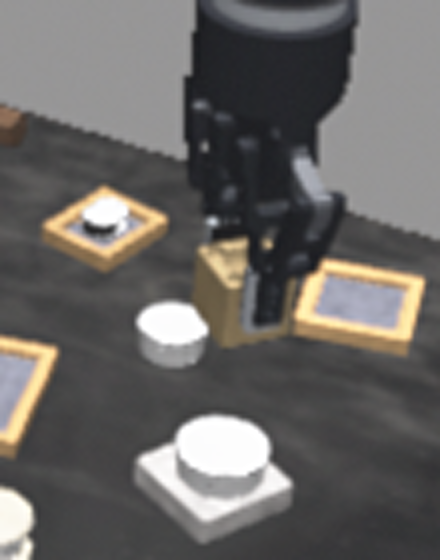

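The crop shows the cube held upright at about (240,290), with the tin left centred on the steel block. Next I'll place the cube.

```bash
python3 - <<'E'
from pp import *
xy=(457.8,-291.2)
carry(xy,-76.6,100); place(xy,35)
bot.move_gripper(58,60); say("open")
bot.servo_line([*xy,130],speed=200); say("up")
pic("4"); s=pickle.load(open("scene_4.pkl","rb")); t=pickle.load(open("top_4.pkl","rb"))
crop(s,380,200,70,60,6,"pics/a.png"); crop(t,305,287,66,60,6,"pics/c.png")
cv2.imwrite("pics/s4.png",np.hstack([cv2.imread(f"pics/{k}.png") for k in "ac"])) 
E
```

```text
over t18.9 [ 457.6 -290.7   99.4] F [ 0.7  0.6 -4.2] w 37.1
set hit=True t20.1 [ 457.8 -291.3   35.7] F [-1.  -0.2  5.9] w 37.3
open t20.5 [ 457.3 -290.9   34.9] F [-0.1  0.3 -0. ] w 58.2
up t21.1 [ 457.4 -290.9  129. ] F [ 0.2  0.4 -0.9] w 58.2
```

View pics/s4.png

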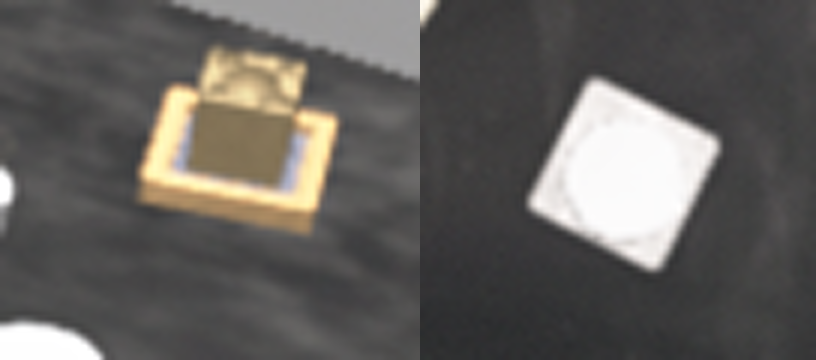

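The left panel shows the cube upright in the square recess at about (245,120), with felt visible on the three sides the camera can see. The tin is at about (627,178) in the right panel. I'll fit its circle and pick it up.

```bash
python3 - <<'E'
from pp import *
from fit import up
t=pickle.load(open("top_4.pkl","rb")); S=8;u,v,r=339,317,17
im=up(t,u-r,v-r,2*r,2*r,S); g=im.min(2)
for th in(235,240,245,250):
    m=(g>th).astype(np.uint8)*255; m=cv2.morphologyEx(m,cv2.MORPH_OPEN,cv2.getStructuringElement(cv2.MORPH_ELLIPSE,(41,41)))
    ys,xs=np.nonzero(m)
    if len(xs)==0: continue
    w=px2z(t,np.c_[(xs+.5)/S-.5+u-r,(ys+.5)/S-.5+v-r],37)[:,:2]
    print(th,w.mean(0).round(1),"diam",round(2*np.sqrt(len(xs)/np.pi)/S*1240/foc(t),1))
m=(g>120).astype(np.uint8)*255
u,v,r=339,317,24
im=up(t,u-r,v-r,2*r,2*r,S); m=(im.min(2)>120); ys,xs=np.nonzero(m)
w=px2z(t,np.c_[(xs+.5)/S-.5+u-r,(ys+.5)/S-.5+v-r],18)[:,:2]; print("block",cv2.minAreaRect(w.astype(np.float32)))
E
```

```text
235 [458.6 -89.7] diam 54.3
240 [457. -88.] diam 50.3
245 [456.5 -87.3] diam 47.7
250 [445.3 -91.5] diam 25.3
block ((459.6415100097656, -87.20068359375), (64.11336517333984, 64.1848373413086), 63.076717376708984)
```

```bash
python3 - <<'E'
from pp import *
pick((456.7,-87.5),-27,42,76,25,120,100)
pic("5"); s=pickle.load(open("scene_5.pkl","rb")); crop(s,330,150,110,140,4,"pics/s5.png")
E
```

```text
down hit=False t23.2 [457.  -87.7  42.4] F [ 0.1 -1.2 -0. ] w 76.2
closed t23.5 [457.  -87.6  42.5] F [-1.4  0.2  6.4] w 45.4
lifted t24.4 [456.6 -87.5 120. ] F [-0.6 -0.  -0.3] w 44.8
```

View pics/s5.png

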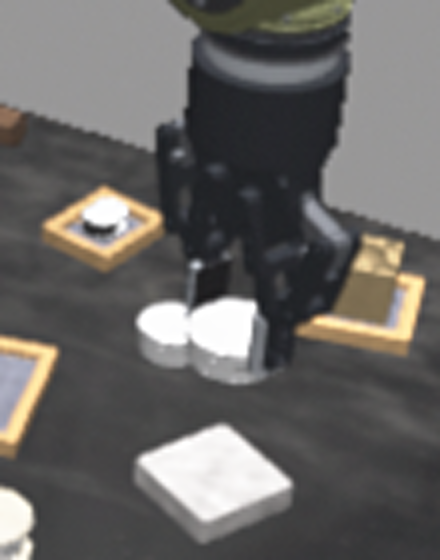

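The crop shows the tin held level at about (230,340), and the steel block alone at (213,480). Next I'll place the tin.

```bash
python3 - <<'E'
from pp import *
xy=(468.3,129.5)
carry(xy,-27,100); place(xy,30,4)
bot.move_gripper(66,25); say("open")
bot.servo_line([*xy,120],speed=200); say("up")
pic("6"); s=pickle.load(open("scene_6.pkl","rb")); t=pickle.load(open("top_6.pkl","rb"))
crop(s,295,300,70,60,6,"pics/a.png"); crop(t,305,287,66,60,6,"pics/c.png")
cv2.imwrite("pics/s6.png",np.hstack([cv2.imread(f"pics/{k}.png") for k in "ac"])) 
from fit import up
S=8;u,v,r=339,317,24
im=up(t,u-r,v-r,2*r,2*r,S); m=(im.min(2)>120); ys,xs=np.nonzero(m)
w=px2z(t,np.c_[(xs+.5)/S-.5+u-r,(ys+.5)/S-.5+v-r],18)[:,:2]; print("block",cv2.minAreaRect(w.astype(np.float32)))
E
```

```text
over t25.4 [468.3 128.7  99.8] F [ 0.6 -0.3 -0. ] w 45.0
set hit=True t26.7 [468.3 129.5  30.5] F [-0.2  0.1  5.4] w 44.7
open t27.1 [468.  129.4  30.1] F [-0.   0.4  0.9] w 65.8
up t27.6 [467.9 129.4 119.1] F [ 0.4  0.1 -0.6] w 66.4
block ((459.702392578125, -87.18592834472656), (64.06222534179688, 64.07284545898438), 62.9329833984375)
```

View pics/s6.png

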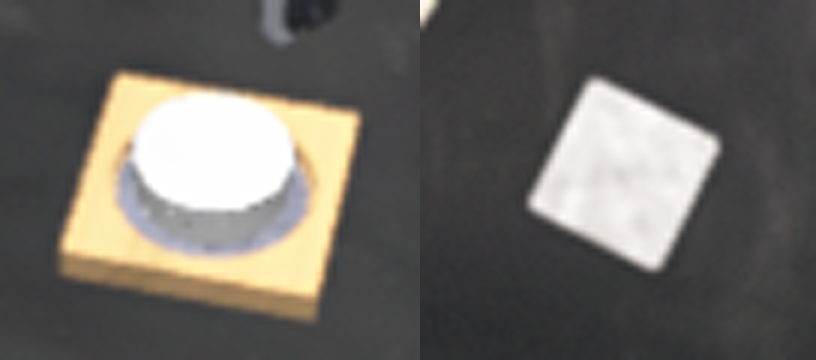

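The left panel shows the tin flat in the round recess at about (215,165). Next is the steel block.

```bash
python3 - <<'E'
from pp import *
pick((459.7,-87.2),-27.1,21.5,83,100,90,80)
pic("7"); s=pickle.load(open("scene_7.pkl","rb")); crop(s,320,180,110,120,4,"pics/s7.png")
E
```

```text
down hit=False t29.8 [460.  -87.1  21.9] F [ 0.1  1.  -0.5] w 82.9
closed t30.1 [459.9 -87.2  22.8] F [-6.5  2.2 18.9] w 59.2
lifted t31.0 [459.5 -87.2  89.5] F [-1.8  0.8 -5.8] w 59.2
```

View pics/s7.png

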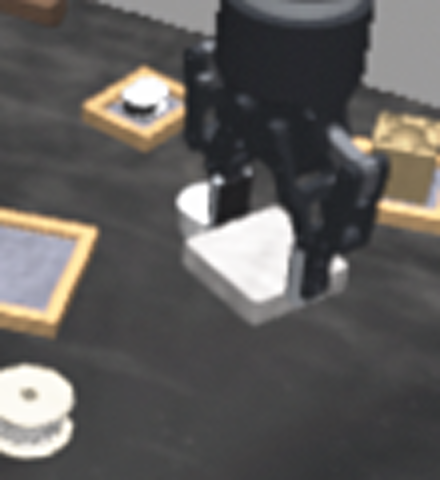

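The crop shows the steel block held level at about (265,265), with the small tin and spool undisturbed. Next I'll place it.

```bash
python3 - <<'E'
from pp import *
xy=(622.2,-91.9)
carry(xy,13.7,90); place(xy,27.5,6)
bot.move_gripper(80,100); say("open")
bot.servo_line([*xy,120],speed=200); say("up")
bot.move_to([350,0,330],down(0)) if False else bot.move_joints([-1.18,0.3,1.521,0,1.321,-0.067]); say("home")
pic("8"); s=pickle.load(open("scene_8.pkl","rb")); t=pickle.load(open("top_8.pkl","rb"))
crop(s,290,180,160,180,3.3,"pics/s8.png"); crop(t,225,225,220,120,3.6,"pics/t8.png")
E
```

```text
over t31.8 [621.4 -91.7  88.1] F [-0.6 -0.9 -4.9] w 58.7
set hit=True t33.0 [622.3 -91.9  29. ] F [-1.5  0.   5.3] w 59.0
open t33.3 [621.5 -91.8  27.7] F [ 0.2 -0.3 -0.7] w 79.9
up t33.9 [621.7 -91.8 118.9] F [ 0.4  0.  -0.2] w 80.1
home t35.9 [ 243.5 -493.1  250. ] F [ 1.2 -0.5 -0.3] w 79.8
```

View pics/s8.png

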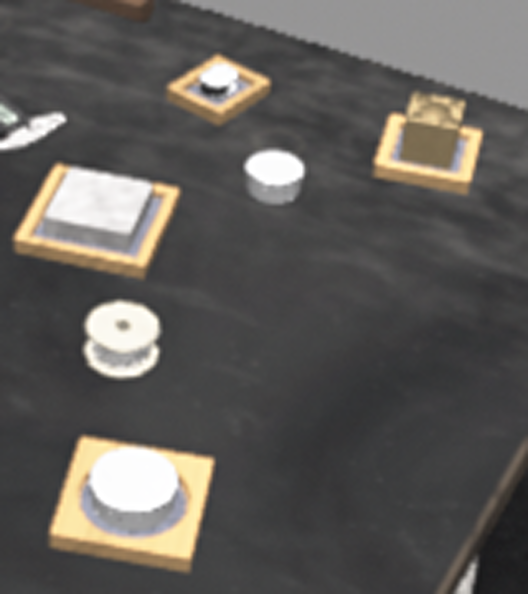

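View pics/t8.png

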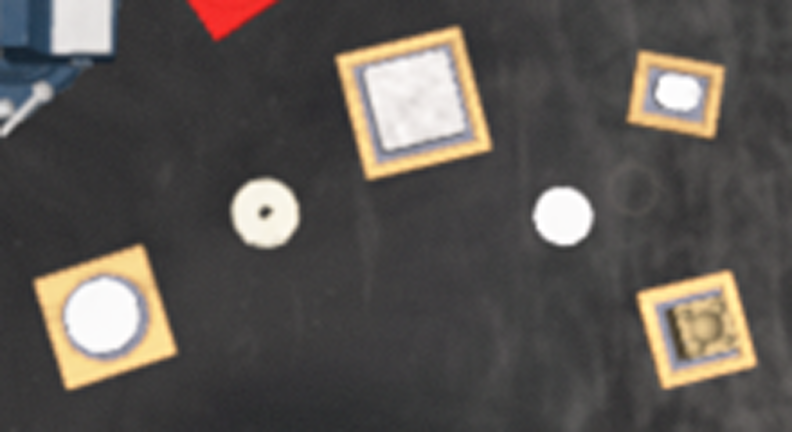

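Both views show all four pieces in their rests, with the spool and small tin unmoved. I'll check seating height, tilt and clearances numerically.

```bash
python3 - <<'E'
from fit import *
t=pickle.load(open("top_8.pkl","rb"));s=pickle.load(open("scene_8.pkl","rb"));t0=pickle.load(open("top0.pkl","rb"))
print("bystander change",np.abs(t["image"][270:300,284:312].astype(int)-t0["image"][270:300,284:312]).mean(),np.abs(t["image"][272:298,368:394].astype(int)-t0["image"][272:298,368:394]).mean())
for n,x,y,h,r in(("block",622.2,-91.9,24,24),("tin",468.3,129.5,25,16),("cube",457.8,-291.2,44,13),("loupe",627.7,-283.4,20,8)):
  for k,c in(("t",t),("s",s)):
    W=cloud(c); uv=proj(c,[x,y,h])[0].astype(int); 
    w=W[uv[1]-22:uv[1]+23,uv[0]-22:uv[0]+23].reshape(-1,3); w=w[np.hypot(w[:,0]-x,w[:,1]-y)<r]; w=w[abs(w[:,2]-h)<12]
    A=np.c_[w[:,:2]-[x,y],np.ones(len(w))]; p=np.linalg.lstsq(A,w[:,2],rcond=None)[0]
    print(n,k,len(w),"z %.1f expected %d"%(p[2],h),"tilt deg",np.degrees(p[:2]).round(1),"resid %.1f"%np.std(w[:,2]-A@p))
S=8
for n,u,v,r,z,th in(("block",340,253,22,24,175),("tin",254,313,18,25,220),("loupe",413,251,12,20,220)):
    im=up(t,u-r,v-r,2*r,2*r,S); hs=cv2.cvtColor(im,cv2.COLOR_BGR2HSV); m=cv2.inRange(hs,(0,0,150),(180,35,255)); m=cv2.morphologyEx(m,cv2.MORPH_OPEN,np.ones((15,15)))
    w,rc=rect_fit(t,m,z,u-r,v-r,S); print(n,[np.round(q,1) for q in rc])
E
```

```text
bystander change 0.9162698412698412 0.8185404339250493
block t 263 z 23.0 expected 24 tilt deg [-0.3 -0.7] resid 2.5
block s 206 z 23.2 expected 24 tilt deg [0.1 0.5] resid 1.4
tin t 126 z 23.7 expected 25 tilt deg [1.8 0.1] resid 2.5
tin s 160 z 24.5 expected 25 tilt deg [-1.7 -0.2] resid 1.3
cube t 82 z 38.8 expected 44 tilt deg [ 1.6 -6.2] resid 3.6
cube s 48 z 39.6 expected 44 tilt deg [2.9 4.8] resid 3.0
loupe t 26 z 18.5 expected 20 tilt deg [ 4. 16.] resid 2.6
loupe s 17 z 18.9 expected 20 tilt deg [ 3.4 -3. ] resid 1.4
block [array([622.2, -90.7]), array([66.9, 71.6]), np.float64(12.5)]
tin [array([467.4, 128.1]), array([58.3, 57.9]), np.float64(0.8)]
loupe [array([ 625.6, -280.9]), array([42.4, 32.9]), np.float64(79.3)]
```

```bash
python3 -c "
from rig import bot
print(bot.finish_job(), bot.read_state()['clock'])"
```

```text
the job is handed in; nothing more can be done
the job is handed in; nothing more can be done
```

I took the pile apart in order (loupe, cube, tin, steel block). Each piece was lowered into its light wooden rest until light contact (5 to 6 N), then let go before I lifted the next. I handed the job in at about 36 s of robot time, with the arm back at its start pose and touching nothing.

**Seating:** The last pictures show all four pieces inside their recesses with felt visible round them. The depth readings put the block, tin and loupe tops within 2 mm of their seated heights. The block and tin are level within about 2°.

**Bystanders:** The spool and small tin look unchanged from the first picture.

**Checks that did not settle it:**
- **Cube:** the depth fit came out about 5 mm low and tilted by several degrees. I put this down to its round hollows, since the pictures show it upright.
- **Loupe:** the tilt reading rested on only 17 to 26 pixels. The two cameras disagreed (16° against 3°), so I relied on the pictures and the contact height when it was set down.

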